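Shut the sample carrier and tuck its sprung cover under the lip

ROBOT

A 7-joint arm with a two-finger parallel gripper is mounted at the origin on a cart in front of the work surface, level with it; the furniture and walls round the work are solid. World frame = base frame: x ahead of the robot, y to its left, z up, the work surface at z = 0. Lengths are in m, angles in rad, forces in N, time in s.
With the tool pointing down it reaches from about 0.425 to 0.875 m from the base axis. Payload 4.7 kg.
Tool frame: the origin (TCP) lies at the very end of the fingers, on their centre line; the grasp point (between the pads) lies 19 mm behind it (arm.grip_point_offset is the distance from the TCP to the grasp point, in m); y points along the fingers, z is the direction in which the jaws open and shut, and the axes are right-handed (so a half turn about y gives the same grasp; the last joint's range is limited). The gripper opens to 85 mm and grips with 20 to 120 N. Pads are 22 mm wide; open, the fingers measure 114 mm over their backs; the gripper's body (76 mm by 85 mm) begins 54 mm behind the grasp point. The pads swing forward as they close: fully open they stand 13 mm farther back than shut.
Start: joints at [-1.19, 0.321, -0.07, 1.45, 0.023, 1.371, -0.057], TCP at [0.233, 0.607, 0.231] pointing down, gripper open.
Joint ranges: [-2.86, 2.86], [-0.3, 2.09], [-1.38, 1.24], [0.06, 2.45], [-1.56, 4.7], [0.09, 2.05], [-2.69, 2.69]. Speed limits (rad/s): [2.57, 2.57, 3.14, 3.14, 3.14, 3.14, 3.14].

INTERFACE

Orientations are given as [roll, pitch, yaw] about the fixed x, y, z axes, in that order (R = Rz(yaw) Ry(pitch) Rx(roll)).
In Python, from bench import observe, cams, order, arm gives the robot as it stands.
- The arm moves only by the shell command python3 -m crank 'ROWS'. ROWS is JSON, a list of rows, each a list of 3 entries, a list of its own where there are three numbers: the opening in per cent of the stroke, from 0 (shut) to 100 (fully open), then the shift along the world's x, y, z in cm, then the turn, a rotation vector about the world's x, y, z in rad. In form: [[fingers, [tx, ty, tz], [wx, wy, wz]], ...]. A call has 1 to 5 rows; each row shifts and turns the commanded pose from where the row before left it; what a row does not reach is not made up. A row lasts 1/8 s, in which the tool goes at most 62.5 mm and 10.7 degrees, less where a joint would pass 70% of its speed; a pose out of reach is approached as far as the arm can. A call with a gripper value outside its range is refused whole. The fingers move at their own pace and stop on an object; the grip force is fixed at half the most. Time passes only in rows, so rows that do not move let the fingers close. It gives the time, the measured TCP pose, the force and the opening at its end, in the units of the state.
- observe(): the state, without advancing time (a new reading comes with each control period).
- cams.grab_frame(name): name is "scene" or "side" or "wrist"; returns a dict with "color" (384x512x3 uint8, red, green, blue), "fx", "fy", "cx", "cy" (pixels), "origin" and "attitude" of the camera in the world; the wrist camera has in their place "hand_eye" (4x4, takes a point from camera to tool coordinates, whose origin is the TCP and whose axes are the tool frame's). Camera axes: x right, y down, z forward; pixel columns grow to the right and rows downward; lengths in m; the calibration is good to about 2 mm. A picture is of the moment at which its call begins: read the wrist's pose just before it. There is no depth.
- order.close_job(): hands the job in, once; it reports no verdict.
The state is a dict: "time_s": time; "joints": joint angles; "joint_velocities": joint speeds; "tau": joint torques, N m; "tool_pos": TCP position; "ee_rot": TCP orientation; "wrist_force": force on the tool from outside, world axes, zero at the start; "torque": the same for the moment, N m; "opening": finger opening in m.
Only numpy, scipy, OpenCV 4.12 (cv2) and the standard library are available. Lean on these libraries where they do the work, as an engineer would, in place of code of your own. Each camera call takes 0.05 s, during which the arm holds its last target.

TASK

Shut the sample carrier for transport: with your fingertips push the upright sprung cover over from its outer side, gently press it down flat over the bean tray, and while it is down push it by its raised ridge until its free edge is tucked fully home beneath the carrier's retaining lip, so that it stays shut when you let go. Grip and lift nothing, keep your fingers off the clean white inner face of the cover, and leave the tray inside and the bowl, spoon and mug round the carrier where they are.

Things in the scene. Friction and masses are not known exactly. Their poses are not given: they have to be found in the camera images.
- carrier: Open sheet-aluminium box fixed on the counter, 158 mm (its x) by 130 mm (its y), side walls 49 mm high. Origin: centre of the underside; z up. Its cover hinge runs along its +y side (the robot's left at yaw 0), the retaining lip along its -y side. A blue steel post and a sagging red hose stand over the counter behind it (from x about 0.57 m on, hose 0.15 m and more above the counter): keep the gripper and wrist on the robot's side of them.
- hinge_line (a point): Middle of the hinge axis, which runs along the carrier's x, 46 mm above the counter and 60 mm to +y of the carrier's origin. Fixed to the carrier. A steel barrel of radius 4 mm lies round it.
- lip_edge (a point): Fixed to the carrier: middle of the lip's inner (+y) edge at its underside, 108.5 mm from the hinge line and 50 mm above the counter. The lip is a 2.5 mm plate, 152 mm long, reaching from here 15 mm farther to -y, closed behind by the end wall. An upturned flare in front of it reaches 6 mm towards the hinge and up to 58 mm above the counter, so the mouth is about 10 mm above the closed cover's middle plane. Nothing lies under the mouth but the tray's space.
- cover_hinge (a joint): Angle of the cover (rad): 0 = flat and closed, parallel to the counter, pi/2 = upright, more = leaning outwards to the carrier's +y. Range -0.04 to 2.1, starts at 1.65 to 1.95. A spring (rest angle 1.8, 0.12 Nm/rad) lifts the cover again when it is not held: flat, it takes about 2.5 N at the ridge to hold down (3 to 4 N at 50 mm from the hinge).
- cover_slide (a joint): How far the cover has been pushed along its own plane away from the hinge (m): 0 at the start, 0.020 fully home. Takes about 2.5 N of push and stays where it is left. With the cover flat, its free edge stands 12.5 mm short of lip_edge at 0 and 7.5 mm beyond it, beneath the lip, at 0.020. If it is pushed out by more than 5 mm before it is flat, the edge lands on top of the flare.
- ridge (a point): Moves with the cover: top middle of the raised ridge on the cover's outer face (the upper face when closed). The ridge is 80 mm long along the hinge direction, 8 mm wide, and stands 10 mm above the face; its middle lies 72 mm from the hinge line at slide 0. The face between hinge and ridge (from 6 to 68 mm from the hinge line) is bare. Site axes: x along the hinge, -y towards the free edge, z out of the outer face.
- free_edge (a point): Moves with the cover: middle of its free edge, 96 mm from the hinge line at slide 0. The cover is a steel plate 146 mm wide (along the hinge) and 3 mm thick; the outer face lies 1.5 mm above this point when closed. Same axes as ridge.
- inner_face: White liner 142 x 66 x 1.6 mm on the cover's inner side (the underside when closed; it faces the lip when the cover stands upright). Not to be touched. Origin: middle of the hinge line, moved along with the slide; axes as ridge.
- tray: Black sample tray of coffee beans, 98 x 143 x 28 mm, loose inside the carrier, below the cover. Origin: centre of its underside.
- bowl: White cupping bowl, 92 mm across, 62 mm high, loose on the counter beyond the carrier's lip side. Bystander.
- spoon: Steel cupping spoon 176 mm long, loose on the counter to the left of the carrier, on its hinge side. Bystander.
- mug: White mug, 85 x 116 x 91 mm, loose on the counter to the left. Bystander.

How it is judged:
At the end, for the whole second after the job is handed in: The cover lies flat (hinge below 0.06 rad) and at rest, pushed home by more than 15 of its 20 mm, its free edge below the lip and at least 2 mm past the lip's edge; the tray is within 20 mm and bowl, spoon and mug within 30 mm of where they were (value of joint cover_hinge below 0.06 rad and value of joint cover_slide above 0.015 m and not (velocity of joint cover_hinge above 0.1 rad/s) and y of free_edge in the frame of lip_edge below -0.002 m and z of free_edge in the frame of lip_edge below 0 m and distance of tray from where it was at the start of the episode below 0.02 m and distance of each of bowl, spoon, mug from where it was at the start of the episode below 0.03 m); the robot touches nothing.
It fails at once if the fingers touch the white inner face of the cover (as in pinching it) (contact force between the fingers and inner_face above 0.5 N).
It fails at once if the bean tray is touched, lifted or shifted (contact force between the fingers and tray above 1 N or distance of tray from where it was at the start of the episode above 0.02 m).
It fails at once if the bowl, spoon or mug is moved more than 30 mm or lifted (distance of any of bowl, spoon, mug from where it was at the start of the episode above 0.03 m).
It fails at once if the cover is pressed with more than 40 N (contact force between the fingers and cover_slide above 40 N).
It also fails if it takes over 35 s, if anything falls off the work surface, if the arm or the gripper's body presses on something with over 40 N, if the wrist force passes 120 N, or if a joint passes its speed limit or range.

## Working session

There is one attempt and no reset: what is moved stays moved. The work goes in short steps, Python scripts to look and compute and a shell command to move; the robot and the scene stay as the last step left them, time stands still between calls to the robot, and variables do not carry over. Pictures are saved under pics/ and viewed, and the job is handed in when it is done.

```bash
mkdir -p pics; ls; python3 - <<'E'
from bench import observe,cams,order,arm
import cv2,numpy as np
s=observe();print(s)
print([ (a,getattr(arm,a)) for a in dir(arm) if a[0]!='_'])
for n in ("scene","side","wrist"):
    f=cams.grab_frame(n);cv2.imwrite(f"pics/{n}0.png",f["color"][:,:,::-1]);print(n,{k:v for k,v in f.items() if k!="color"})
E
```

```text
pics
{'time_s': 0.0, 'joints': array([-1.18990295,  0.32181189, -0.07010163,  1.45169056,  0.02259063,
        1.3708191 , -0.05689477]), 'joint_velocities': array([-1.22244265e-03, -2.86880467e-05,  2.17383489e-04,  1.07906499e-03,
       -8.57255587e-04, -6.73769828e-04, -1.56525038e-03]), 'tau': array([-3.93819232e-05, -4.93594408e+01, -3.82092101e-01, -3.14336228e+01,
        1.30629010e-02,  1.13566511e-02,  4.28596286e-05]), 'tool_pos': array([0.23294081, 0.60623378, 0.23022305]), 'ee_rot': array([-1.57273607e+00, -8.62121832e-05, -3.66742978e-01]), 'wrist_force': array([-0.54553204, -0.72021337, -0.30669528]), 'torque': array([ 0.01341035,  0.01936851, -0.05734295]), 'opening': 0.08540816835534899}
[('Unreachable', <class 'bench.Unreachable'>), ('grip_point_offset', 0.0187)]
scene {'fx': 442.9259010654647, 'fy': 442.9259010654647, 'cx': 250.48115422727318, 'cy': 189.13728865077238, 'origin': array([-0.35275521,  0.91268695,  0.71741661]), 'attitude': array([-2.09917575,  0.01826917, -2.35703581])}
side {'fx': 435.93617901140595, 'fy': 435.93617901140595, 'cx': 252.0942194821943, 'cy': 195.94970326834974, 'origin': array([0.48212934, 0.9843691 , 0.56231418]), 'attitude': array([-2.06717805, -0.01753384,  3.1195924 ])}
wrist {'fx': 333.20668398512476, 'fy': 333.20668398512476, 'cx': 257.9228852549609, 'cy': 190.00040153631494, 'hand_eye': array([[-1.59784515e-04,  9.45649557e-01,  3.25187468e-01,
        -8.47645335e-02],
       [ 1.65646350e-04, -3.25187443e-01,  9.45649565e-01,
        -1.41992253e-01],
       [ 9.99999974e-01,  2.04966274e-04, -1.04683480e-04,
         6.84144021e-04],
       [ 0.00000000e+00,  0.00000000e+00,  0.00000000e+00,
         1.00000000e+00]])}
```

View pics/scene0.png

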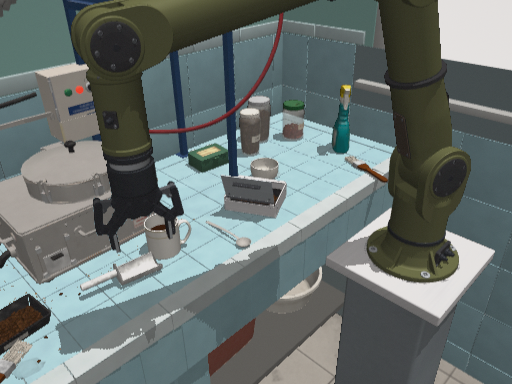

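View pics/side0.png

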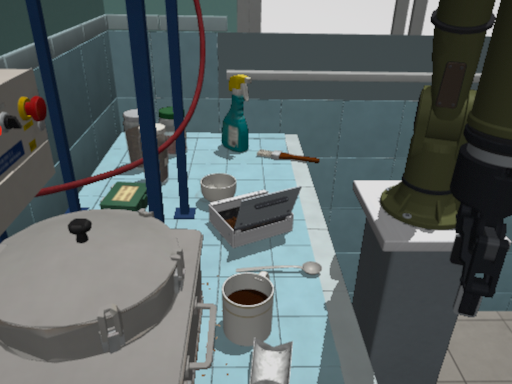

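View pics/wrist0.png

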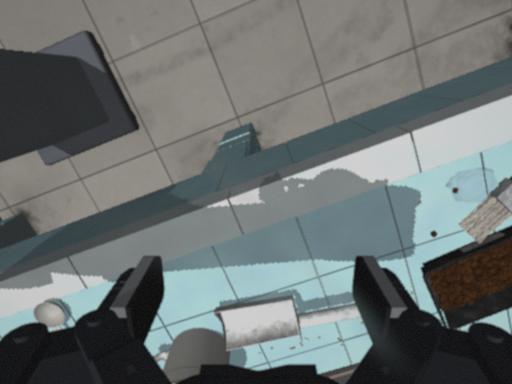

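The scene view shows the carrier around (253,195), with its cover upright at (248,188). The spoon is at (230,235), the mug at (165,235) and the bowl at (264,168). In the side view the carrier is around (252,220). I'll zoom in on both.

```bash
cat > h.py <<'E'
from bench import observe,cams,order,arm
import cv2,numpy as np
from scipy.spatial.transform import Rotation as Ro
def rays(f,px):
    px=np.atleast_2d(np.array(px,float))
    d=np.c_[(px[:,0]-f["cx"])/f["fx"],(px[:,1]-f["cy"])/f["fy"],np.ones(len(px))]
    return f["origin"],d@Ro.from_euler('xyz',f["attitude"]).as_matrix().T
def onz(f,px,z):
    o,d=rays(f,px); return o+d*((z-o[2])/d[:,2])[:,None]
def proj(f,P):
    c=(np.atleast_2d(P)-f["origin"])@Ro.from_euler('xyz',f["attitude"]).as_matrix()
    return np.c_[f["cx"]+f["fx"]*c[:,0]/c[:,2],f["cy"]+f["fy"]*c[:,1]/c[:,2]]
def crop(f,x0,y0,w,h,s,name):
    im=f["color"][y0:y0+h,x0:x0+w,::-1]
    cv2.imwrite(name,cv2.resize(im,None,fx=s,fy=s,interpolation=cv2.INTER_CUBIC))
E
python3 - <<'E'
from h import *
crop(cams.grab_frame("scene"),190,150,130,100,6,"pics/s1.png")
crop(cams.grab_frame("side"),190,165,130,120,5,"pics/d1.png")
E
```

```text
(no output)
```

View pics/s1.png

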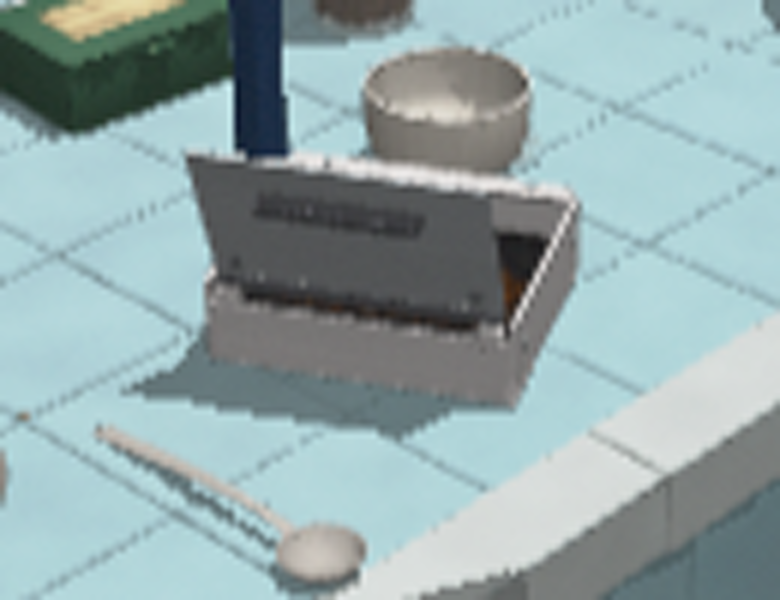

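View pics/d1.png

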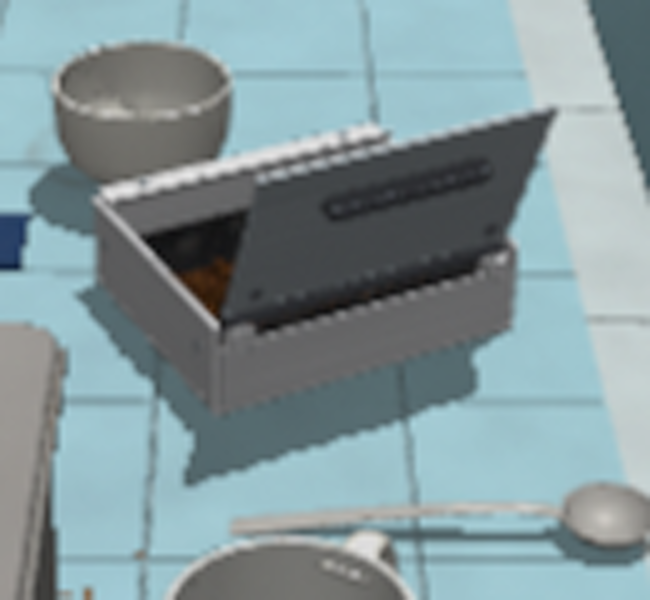

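```bash
python3 - <<'E'
from h import *
a=cams.grab_frame("scene");b=cams.grab_frame("side")
S=lambda u,v:((u+.5)/6-.5+190,(v+.5)/6-.5+150)
D=lambda u,v:((u+.5)/5-.5+190,(v+.5)/5-.5+165)
print("scene bottom near, left",onz(a,[S(515,408),S(213,358)],0).round(4))
print("side bottom +x,-x,far",onz(b,[D(217,412),D(513,328),D(100,280)],0).round(4))
print("side wall top +x hinge, +x lip",onz(b,[D(220,330),D(97,200)],.049).round(4))
print("scene wall top -x: hinge, lip",onz(a,[S(508,338),S(578,200)],.049).round(4))
# triangulate cover free corners: scene left (190,155)= +x ; side left (258,180), right (556,110); scene right hidden (490,190)
def tri(p,q):
    o1,d1=rays(a,p);o2,d2=rays(b,q);d1=d1[0];d2=d2[0]
    t=np.linalg.lstsq(np.c_[d1,-d2],o2-o1,rcond=None)[0]
    A=o1+t[0]*d1;B=o2+t[1]*d2;return ((A+B)/2).round(4),np.linalg.norm(A-B).round(4)
print("free +x",tri(S(190,155),D(258,180)));print("free -x",tri(S(494,192),D(556,110)))
print("ridge +x",tri(S(257,205),D(327,212)),"ridge -x",tri(S(423,225),D(490,172)))
print("hinge +x",tri(S(217,278),D(228,325)),"-x",tri(S(505,325),D(500,243)))
print("spoon",onz(a,[S(100,432),S(320,550)],.008).round(4))
print("spoon",onz(b,[D(235,525),D(605,515)],.008).round(4))
E
```

```text
scene bottom near, left [[0.3572 0.1181 0.    ]
 [0.4961 0.1883 0.    ]]
side bottom +x,-x,far [[0.4972 0.1853 0.    ]
 [0.358  0.1161 0.    ]
 [0.5562 0.074  0.    ]]
side wall top +x hinge, +x lip [[0.4956 0.194  0.049 ]
 [0.5557 0.0811 0.049 ]]
scene wall top -x: hinge, lip [[0.3503 0.1313 0.049 ]
 [0.4126 0.0099 0.049 ]]
free +x (array([0.4795, 0.2093, 0.1305]), np.float64(0.0018))
free -x (array([0.3501, 0.1422, 0.1308]), np.float64(0.0019))
ridge +x (array([0.4507, 0.195 , 0.1082]), np.float64(0.0004)) ridge -x (array([0.3792, 0.1582, 0.1088]), np.float64(0.0021))
hinge +x (array([0.4923, 0.1863, 0.0469]), np.float64(0.0006)) -x (array([0.3663, 0.1152, 0.0442]), np.float64(0.0038))
spoon [[0.4778 0.2764 0.008 ]
 [0.3365 0.2689 0.008 ]]
spoon [[0.4883 0.2759 0.008 ]
 [0.3363 0.2693 0.008 ]]
```

The carrier's yaw comes out at about 0.475 rad, the hinge middle at about (0.429, 0.149), and the cover angle at about 1.9. I'll shut the fingers, turn the tool so the jaw axis lies along the carrier's x, and move to the outer side, up high.

```bash
python3 -m crank '[[0,[1.6,-4,0],[0,0,-0.146]],[0,[1.6,-4,0],[0,0,-0.146]],[0,[1.6,-4,0],[0,0,-0.146]],[0,[1.6,-4,0],[0,0,-0.146]],[0,[1.6,-4,0],[0,0,-0.146]]]'; python3 -m crank '[[0,[1.7,-4,0],[0,0,0]],[0,[1.7,-4,0],[0,0,0]],[0,[1.7,-4,0],[0,0,0]],[0,[1.7,-4,0],[0,0,0]],[0,[1.7,-4,0],[0,0,0]]]'; python3 -m crank '[[0,[0,0,0],[0,0,0]]]'
python3 - <<'E'
from h import *
print(observe())
for n in ("scene","side","wrist"):
    f=cams.grab_frame(n);cv2.imwrite(f"pics/{n}1.png",f["color"][:,:,::-1])
E
```

```text
time_s: 0.98
tool_pos: [0.3136, 0.4054, 0.2315]
ee_rot: [-1.57, 0.0, -1.102]
wrist_force: [-0.0, 0.2, -0.1]
opening: 0.0001
time_s: 1.6
tool_pos: [0.3986, 0.2054, 0.2316]
ee_rot: [-1.57, 0.0, -1.097]
wrist_force: [-0.4, 1.0, -0.4]
opening: 0.0003
time_s: 1.72
tool_pos: [0.3996, 0.2035, 0.2317]
ee_rot: [-1.57, -0.0, -1.103]
wrist_force: [-0.2, -0.4, 0.3]
opening: 0.0001
{'time_s': 1.725, 'joints': array([-0.85600474, -0.12704384,  0.30067789,  1.93137437,  0.03882436,
        1.33090581, -0.09932991]), 'joint_velocities': array([-0.03253456,  0.01693705, -0.07060676, -0.00874851, -0.04500943,
       -0.01033477, -0.02399125]), 'tau': array([ 1.09824076e+00, -2.28228736e+01,  1.55962782e-03, -3.09505963e+01,
        3.76312193e-01,  7.95756723e-02,  2.24034917e-01]), 'tool_pos': array([0.3995999 , 0.20349703, 0.2317357 ]), 'ee_rot': array([-1.56989675e+00, -9.75205229e-05, -1.10332253e+00]), 'wrist_force': array([-0.16496791, -0.40045258,  0.34293495]), 'torque': array([0.00712288, 0.04352822, 0.01472467]), 'opening': 6.853994965225011e-05}
```

View pics/side1.png

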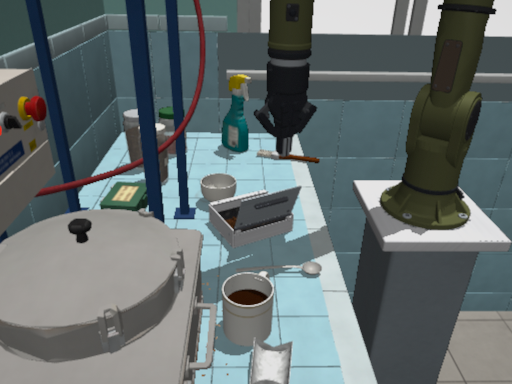

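View pics/wrist1.png

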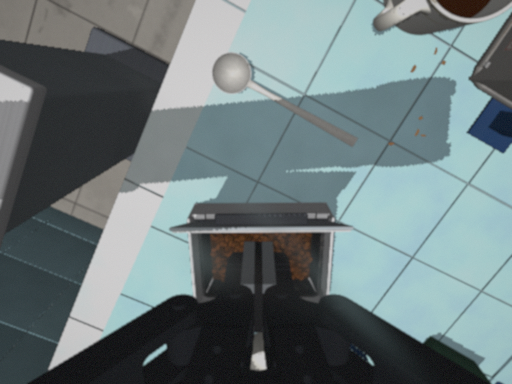

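View pics/scene1.png

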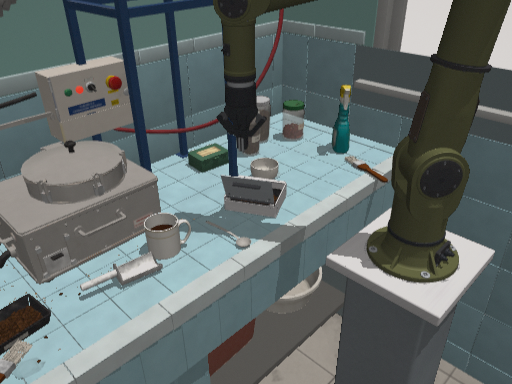

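The wrist view shows the cover's free edge as a level line at row about 229, columns 172–350. The fingers are centred at column 258 and the tool is square to the carrier. I'll measure the edge from this view.

```bash
cat >> h.py <<'E'
def wr(f,s):
    R=Ro.from_euler('xyz',s["ee_rot"]).as_matrix();H=f["hand_eye"]
    M=R@H[:3,:3];o=R@H[:3,3]+s["tool_pos"]
    return dict(fx=f["fx"],fy=f["fy"],cx=f["cx"],cy=f["cy"],origin=o,attitude=Ro.from_matrix(M).as_euler('xyz'),color=f["color"])
YAW=.475
X=np.array([np.cos(YAW),np.sin(YAW),0]);Y=np.array([-X[1],X[0],0])
Hm=np.array([.429,.1485,.046])
def loc(P): 
    d=np.atleast_2d(P)-Hm; return np.c_[d@X,d@Y,np.atleast_2d(P)[:,2]]
E
python3 - <<'E'
from h import *
s=observe();f=cams.grab_frame("wrist");w=wr(f,s)
print("cam",w["origin"])
for z in (.132,.137): P=onz(w,[(172,229),(350,229)],z);print(z,P.round(4),loc(P).round(4))
print(np.arctan2(*(P[1]-P[0])[[1,0]]))
P=onz(w,[(192,207),(332,207)],.049);print("wall",P.round(4),loc(P).round(4))
print("tip",loc(s["tool_pos"]).round(4))
c=f["color"][195:310,160:360,::-1];cv2.imwrite("pics/w1c.png",cv2.resize(c,None,fx=4,fy=4))
E
```

```text
cam [0.3586652  0.28306273 0.37350531]
0.132 [[0.3508 0.1488 0.132 ]
 [0.4772 0.2138 0.132 ]] [[-0.0694  0.036   0.132 ]
 [ 0.0727  0.036   0.132 ]]
0.137 [[0.351  0.1516 0.137 ]
 [0.4747 0.2152 0.137 ]] [[-0.068   0.0384  0.137 ]
 [ 0.0712  0.0384  0.137 ]]
0.4749571864958523
wall [[0.357  0.1358 0.049 ]
 [0.4875 0.2029 0.049 ]] [[-0.0698  0.0216  0.049 ]
 [ 0.0769  0.0216  0.049 ]]
tip [[-0.0007  0.067   0.2315]]
```

View pics/w1c.png

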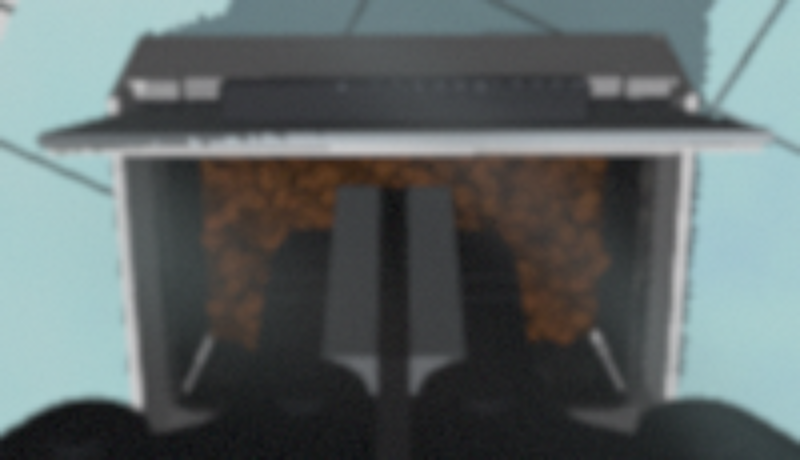

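```bash
python3 - <<'E'
from h import *
s=observe();f=cams.grab_frame("wrist");w=wr(f,s)
for r,z in ((203.7,0),(214,.049),(217,.049),(219.5,.05)): print(r,z,loc(onz(w,[(262,r)],z)).round(4))
E
```

```text
203.7 0 [[0.0042 0.0065 0.    ]]
214 0.049 [[0.0035 0.0139 0.049 ]]
217 0.049 [[0.0036 0.0105 0.049 ]]
219.5 0.05 [[0.0036 0.008  0.05  ]]
```

```bash
python3 -m crank '[[0,[0,0,-4.5],[0,0,0]],[0,[0,0,-4.5],[0,0,0]],[0,[0,0,-4.5],[0,0,0]],[0,[0,0,0],[0,0,0]],[0,[0.4,-0.8,0],[0,0,0]]]'
python3 - <<'E'
from h import *
s=observe();print(loc(s["tool_pos"]).round(4),s["wrist_force"].round(2))
crop(cams.grab_frame("side"),170,100,180,150,4,"pics/d2.png")
crop(cams.grab_frame("scene"),170,100,180,150,4,"pics/s2.png")
E
```

```text
time_s: 2.6
tool_pos: [0.4028, 0.2, 0.0978]
ee_rot: [-1.569, 0.0, -1.094]
wrist_force: [0.7, 0.0, 0.6]
opening: 0.0001
[[0.0003 0.0578 0.0978]] [0.71 0.02 0.58]
```

View pics/d2.png

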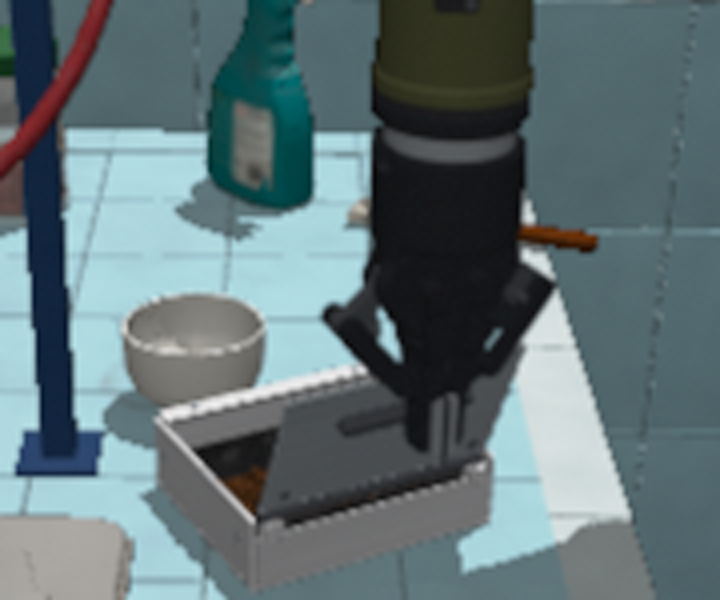

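View pics/s2.png

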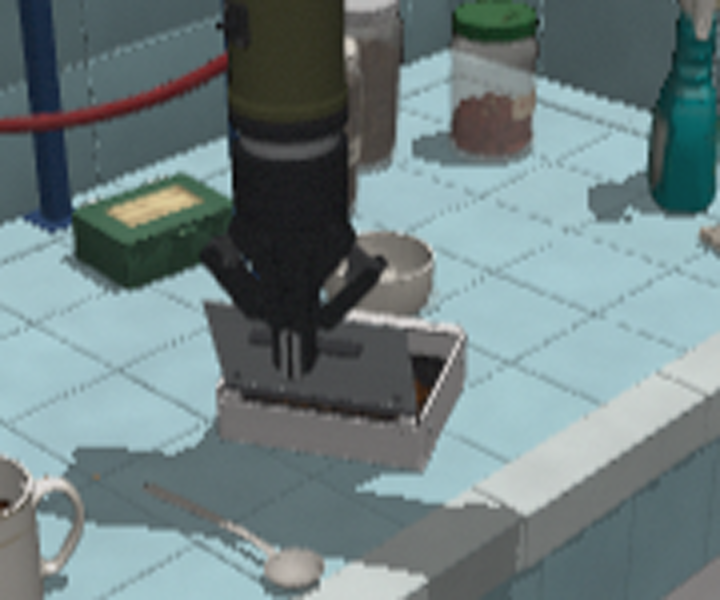

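The fingers stand outside the cover, between the ridge and the hinge. I'll start pushing towards the lip, slowly.

```bash
python3 -m crank '[[0,[0.28,-0.53,0],[0,0,0]],[0,[0.28,-0.53,0],[0,0,0]],[0,[0.28,-0.53,0],[0,0,0]],[0,[0.28,-0.53,0],[0,0,0]],[0,[0.28,-0.53,0],[0,0,0]]]'
python3 -m crank '[[0,[0.28,-0.53,0],[0,0,0]],[0,[0.28,-0.53,0],[0,0,0]],[0,[0.28,-0.53,0],[0,0,0]]]'
python3 - <<'E'
from h import *
s=observe();print(loc(s["tool_pos"]).round(4),s["wrist_force"].round(2))
crop(cams.grab_frame("side"),170,100,180,150,4,"pics/d3.png")
E
```

```text
time_s: 3.32
tool_pos: [0.4163, 0.1719, 0.0964]
ee_rot: [-1.571, -0.0, -1.097]
wrist_force: [-0.2, 0.7, 0.7]
opening: -0.0003
time_s: 3.7
tool_pos: [0.4246, 0.156, 0.0963]
ee_rot: [-1.571, -0.0, -1.097]
wrist_force: [-0.2, 0.7, -0.0]
opening: -0.0002
[[-0.0005  0.0087  0.0963]] [-0.23  0.74 -0.04]
```

View pics/d3.png

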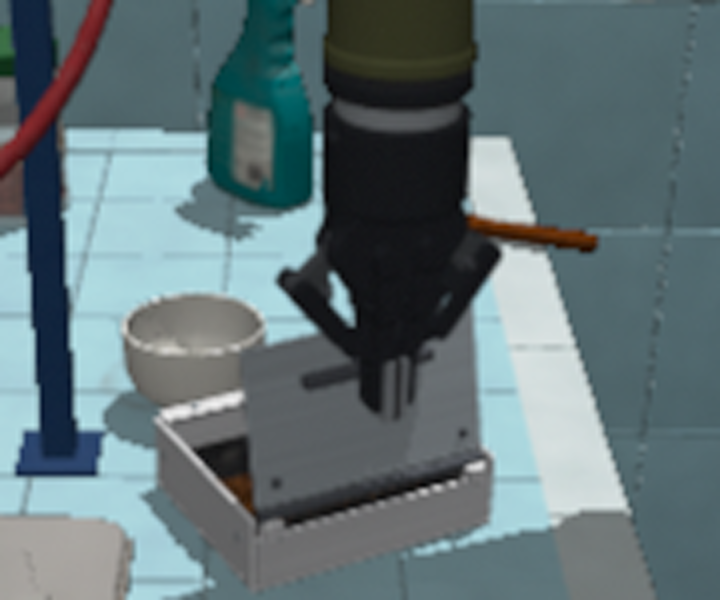

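The cover is near upright, with gentle contact on the outer face. I'll follow its arc down with the fingertip about 48 mm from the hinge.

```bash
python3 -m crank '[[0,[0.2,-0.39,-0.06],[0,0,0]],[0,[0.2,-0.39,-0.06],[0,0,0]],[0,[0.27,-0.53,-0.3],[0,0,0]],[0,[0.27,-0.53,-0.3],[0,0,0]],[0,[0,0,0],[0,0,0]]]'
python3 -m crank '[[0,[0.23,-0.44,-0.4],[0,0,0]],[0,[0.23,-0.44,-0.4],[0,0,0]],[0,[0,0,0],[0,0,0]]]'
python3 - <<'E'
from h import *
s=observe();print(loc(s["tool_pos"]).round(4),s["wrist_force"].round(2))
crop(cams.grab_frame("side"),170,100,180,150,4,"pics/d4.png")
crop(cams.grab_frame("scene"),170,100,180,150,4,"pics/s4.png")
E
```

```text
time_s: 4.38
tool_pos: [0.4341, 0.1372, 0.0888]
ee_rot: [-1.571, -0.0, -1.098]
wrist_force: [0.1, 1.9, -0.6]
opening: 0.0002
time_s: 4.75
tool_pos: [0.4388, 0.1287, 0.0809]
ee_rot: [-1.571, -0.0, -1.098]
wrist_force: [-0.1, 0.8, 0.9]
opening: 0.0003
[[-0.0003 -0.0221  0.0809]] [-0.11  0.79  0.91]
```

View pics/d4.png

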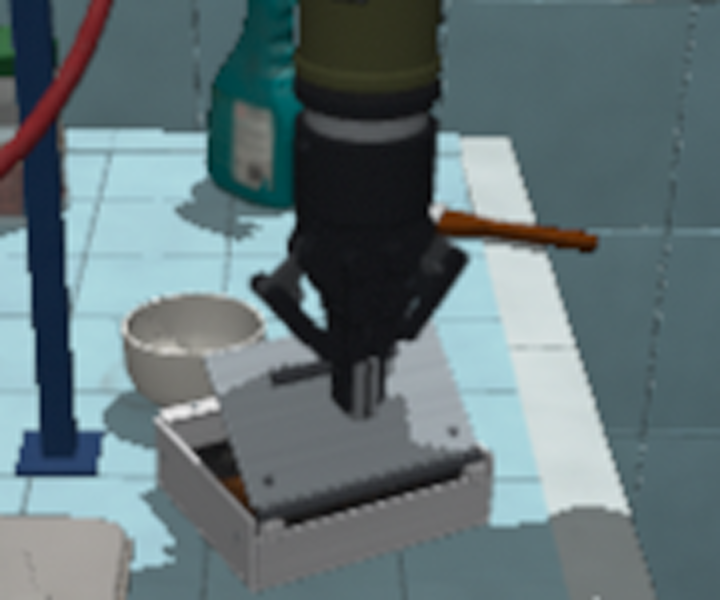

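View pics/s4.png

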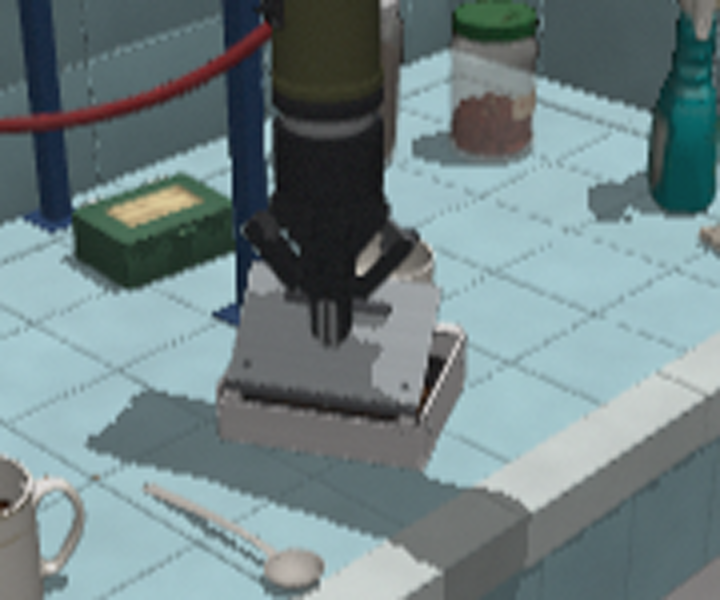

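The cover is at roughly 50° and following the finger. I'll continue the arc.

```bash
python3 -m crank '[[0,[0.16,-0.31,-0.5],[0,0,0]],[0,[0.16,-0.31,-0.5],[0,0,0]],[0,[0.09,-0.18,-0.5],[0,0,0]],[0,[0.05,-0.1,-0.5],[0,0,0]],[0,[0,0,0],[0,0,0]]]'
python3 - <<'E'
from h import *
s=observe();print(loc(s["tool_pos"]).round(4),s["wrist_force"].round(2))
crop(cams.grab_frame("side"),170,100,180,150,4,"pics/d5.png")
crop(cams.grab_frame("scene"),170,100,180,150,4,"pics/s5.png")
E
```

```text
time_s: 5.48
tool_pos: [0.4431, 0.1199, 0.0607]
ee_rot: [-1.571, -0.0, -1.097]
wrist_force: [1.0, -0.8, 3.2]
opening: 0.0002
[[-0.0005 -0.0319  0.0607]] [ 0.97 -0.77  3.16]
```

View pics/d5.png

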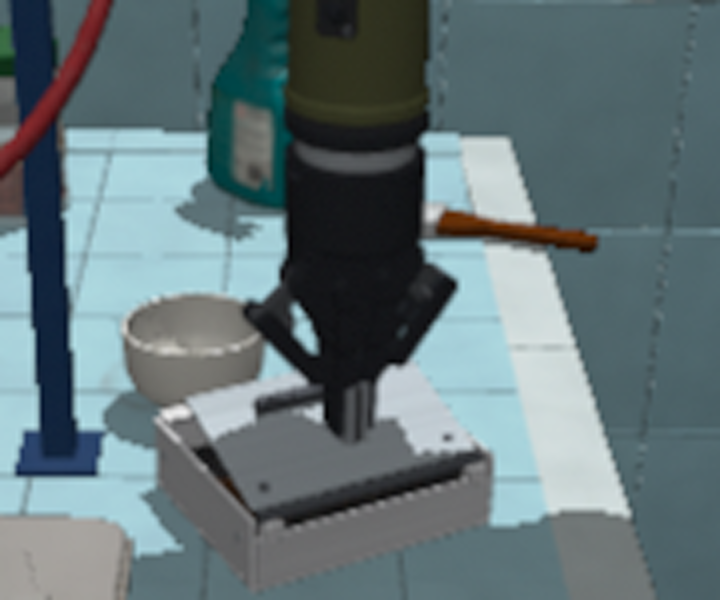

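View pics/s5.png

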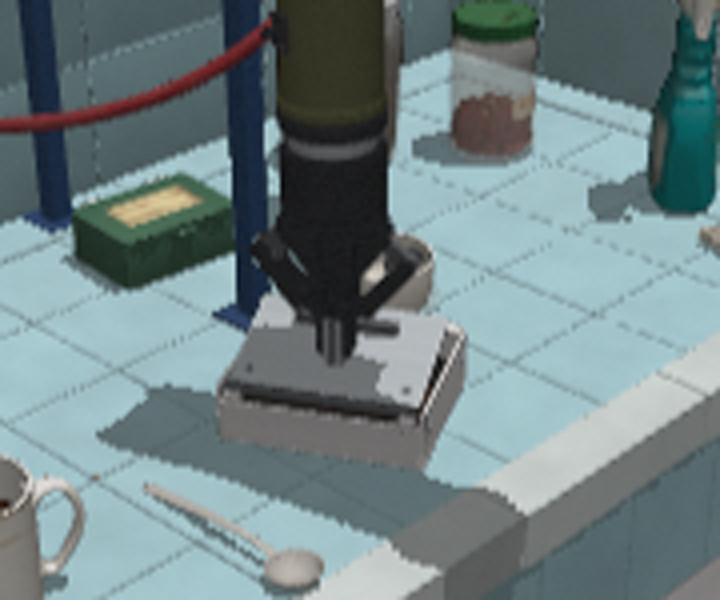

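The cover is at about 17° with 3 N of lift. I'll press it down in small steps, watching the force.

```bash
python3 -m crank '[[0,[0.05,-0.1,-0.35],[0,0,0]],[0,[0.05,-0.1,-0.35],[0,0,0]],[0,[0,0,-0.35],[0,0,0]],[0,[0,0,0],[0,0,0]]]'; python3 -m crank '[[0,[0,0,-0.15],[0,0,0]],[0,[0,0,-0.15],[0,0,0]],[0,[0,0,0],[0,0,0]]]'
python3 - <<'E'
from h import *
s=observe();print(loc(s["tool_pos"]).round(4),s["wrist_force"].round(2))
crop(cams.grab_frame("side"),170,100,180,150,4,"pics/d6.png")
crop(cams.grab_frame("scene"),170,100,180,150,4,"pics/s6.png")
E
```

```text
time_s: 6.08
tool_pos: [0.4442, 0.1179, 0.0503]
ee_rot: [-1.571, -0.0, -1.097]
wrist_force: [0.7, -1.5, 3.8]
opening: -0.0002
time_s: 6.45
tool_pos: [0.4443, 0.1178, 0.0476]
ee_rot: [-1.571, -0.001, -1.097]
wrist_force: [0.9, -3.2, 4.0]
opening: -0.0003
[[-0.0005 -0.0343  0.0476]] [ 0.89 -3.19  3.97]
```

View pics/d6.png

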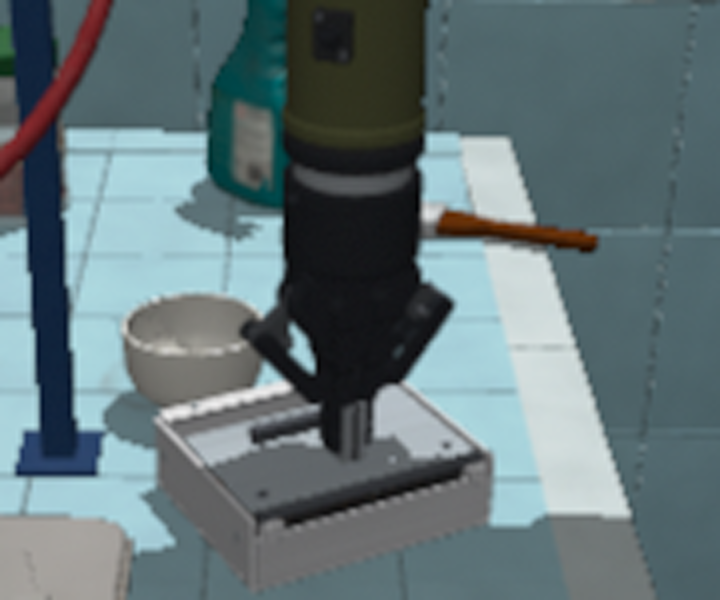

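View pics/s6.png

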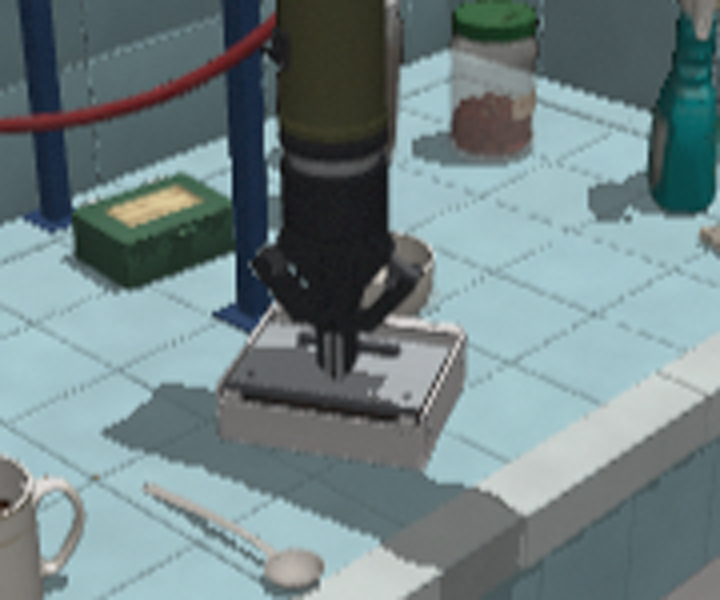

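The cover is flat, with 4 N of lift. I'll press about 1 mm further, then slide forward to the ridge.

```bash
python3 -m crank '[[0,[0,0,-0.1],[0,0,0]],[0,[0.14,-0.27,0],[0,0,0]],[0,[0.14,-0.27,0],[0,0,0]],[0,[0.14,-0.27,0],[0,0,0]],[0,[0.14,-0.27,0],[0,0,0]]]'; python3 -m crank '[[0,[0.14,-0.27,0],[0,0,0]],[0,[0.14,-0.27,0],[0,0,0]],[0,[0,0,0],[0,0,0]]]'
python3 - <<'E'
from h import *
s=observe();f=s["wrist_force"];print(loc(s["tool_pos"]).round(4),f.round(2),"Fy",f@Y)
crop(cams.grab_frame("side"),170,100,180,150,4,"pics/d7.png")
crop(cams.grab_frame("scene"),170,100,180,150,4,"pics/s7.png")
E
```

```text
time_s: 7.18
tool_pos: [0.4489, 0.1091, 0.0466]
ee_rot: [-1.571, 0.003, -1.096]
wrist_force: [-1.6, 2.1, 5.5]
opening: 0.0001
time_s: 7.55
tool_pos: [0.4526, 0.1017, 0.0465]
ee_rot: [-1.571, -0.0, -1.097]
wrist_force: [-0.3, 1.2, 2.0]
opening: -0.0002
[[-0.0004 -0.0524  0.0465]] [-0.31  1.16  2.01] Fy 1.1739862255153801
```

View pics/d7.png

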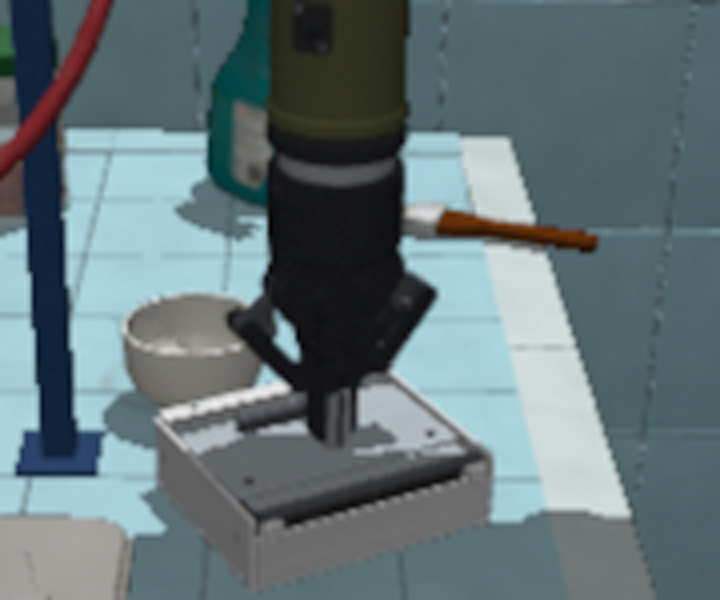

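View pics/s7.png

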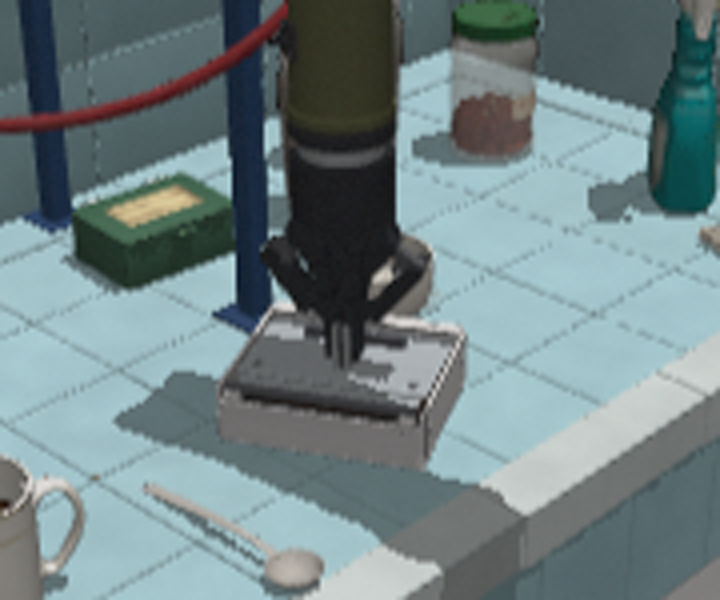

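The cover is still flat and the slide has begun. I'll keep pushing against the ridge.

```bash
python3 -m crank '[[0,[0.14,-0.27,-0.03],[0,0,0]],[0,[0.14,-0.27,0],[0,0,0]],[0,[0.14,-0.27,0],[0,0,0]],[0,[0.14,-0.27,0],[0,0,0]],[0,[0,0,0],[0,0,0]]]'; python3 -m crank '[[0,[0.14,-0.27,0],[0,0,0]],[0,[0.14,-0.27,0],[0,0,0]],[0,[0,0,0],[0,0,0]]]'
python3 - <<'E'
from h import *
s=observe();f=s["wrist_force"];print(loc(s["tool_pos"]).round(4),f.round(2),"Fy",f@Y)
crop(cams.grab_frame("side"),190,165,130,100,6,"pics/d8.png")
crop(cams.grab_frame("scene"),210,150,100,80,7,"pics/s8.png")
E
```

```text
time_s: 8.28
tool_pos: [0.4584, 0.0904, 0.0463]
ee_rot: [-1.571, -0.001, -1.097]
wrist_force: [-0.2, -0.9, 2.1]
opening: 0.0004
time_s: 8.65
tool_pos: [0.4612, 0.0853, 0.0464]
ee_rot: [-1.571, -0.001, -1.097]
wrist_force: [-0.1, -1.1, 2.1]
opening: 0.0001
[[-0.0003 -0.0709  0.0464]] [-0.07 -1.1   2.15] Fy -0.9433907893271366
```

View pics/d8.png

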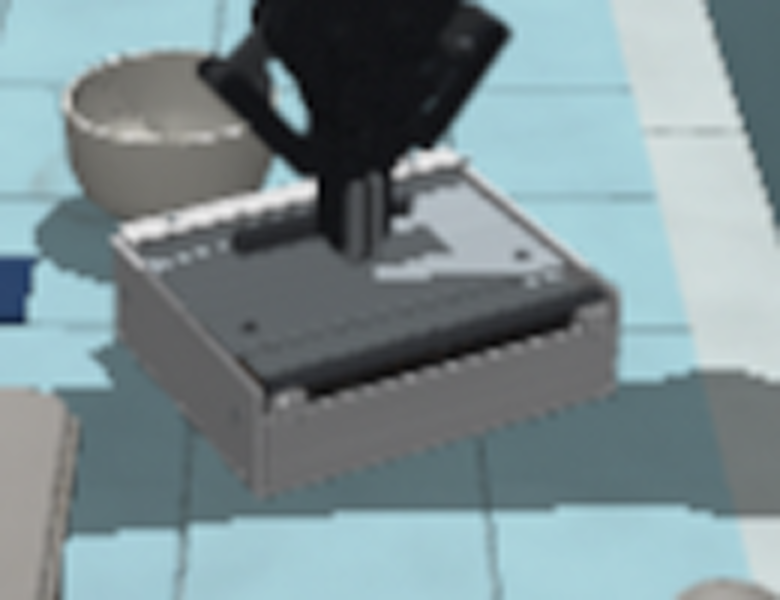

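View pics/s8.png

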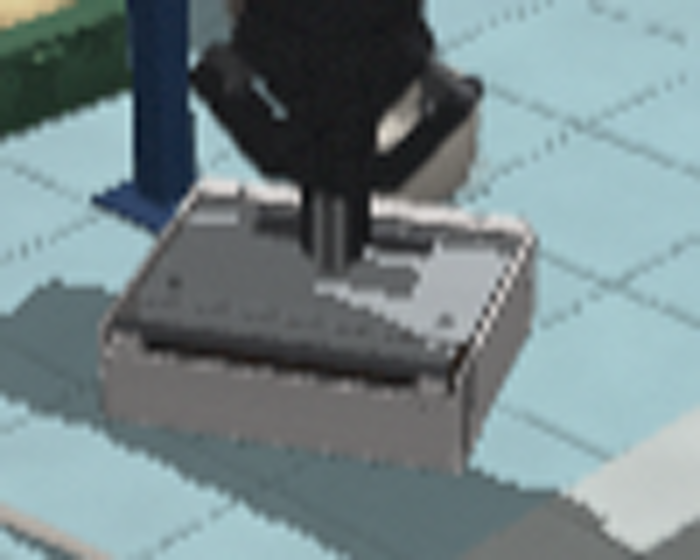

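The edge is approaching the lip, with the cover flat. I'll continue towards the stop in smaller steps.

```bash
python3 -m crank '[[0,[0.14,-0.27,0],[0,0,0]],[0,[0.14,-0.27,0],[0,0,0]],[0,[0,0,0],[0,0,0]]]'; python3 -m crank '[[0,[0.09,-0.18,0],[0,0,0]],[0,[0,0,0],[0,0,0]]]';  python3 -m crank '[[0,[0.09,-0.18,0],[0,0,0]],[0,[0,0,0],[0,0,0]]]'
python3 - <<'E'
from h import *
s=observe();f=s["wrist_force"];print(loc(s["tool_pos"]).round(4),f.round(2),"Fy",f@Y)
crop(cams.grab_frame("side"),190,165,130,100,6,"pics/d9.png")
crop(cams.grab_frame("scene"),210,150,100,80,7,"pics/s9.png")
E
```

```text
time_s: 9.12
tool_pos: [0.4636, 0.0807, 0.0463]
ee_rot: [-1.571, 0.001, -1.097]
wrist_force: [-0.5, 2.1, 1.9]
opening: -0.0002
time_s: 9.38
tool_pos: [0.4636, 0.0806, 0.0461]
ee_rot: [-1.571, 0.003, -1.096]
wrist_force: [-2.8, 6.4, 1.6]
opening: 0.0002
time_s: 9.62
tool_pos: [0.4636, 0.0804, 0.0459]
ee_rot: [-1.572, 0.005, -1.095]
wrist_force: [-5.1, 9.8, 0.8]
opening: 0.0
[[-0.0003 -0.0764  0.0459]] [-5.14  9.78  0.84] Fy 11.046011349445612
```

View pics/d9.png

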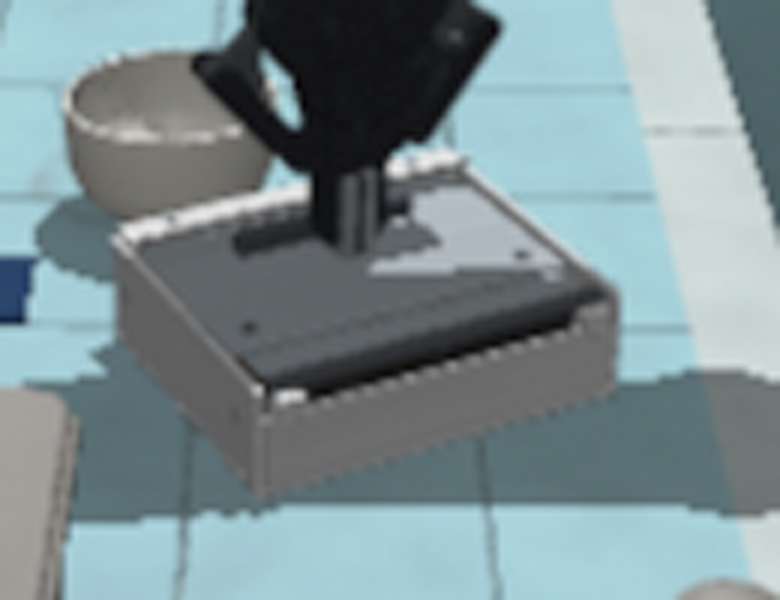

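View pics/s9.png

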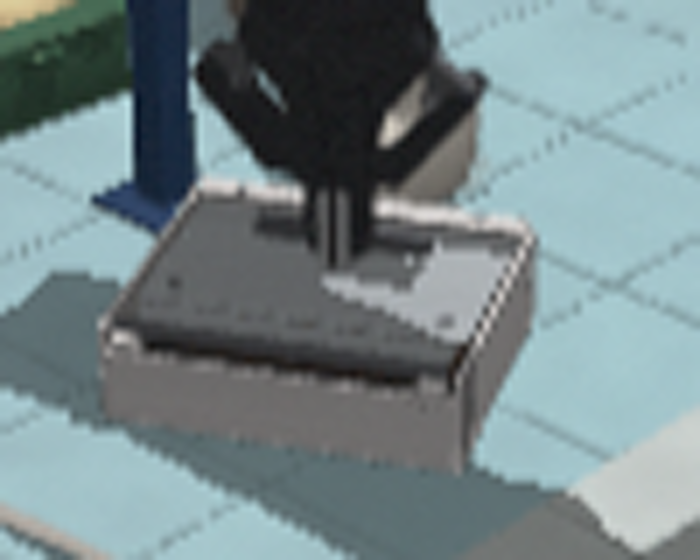

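Push force rises to 11 N with no further motion, so this is a stop. I'll measure the slide from the rivets, comparing the slide-0 images with the current ones.

```bash
python3 - <<'E'
from h import *
a=cams.grab_frame("scene");b=cams.grab_frame("side")
q=lambda u,v,s,x,y:((u+.5)/s-.5+x,(v+.5)/s-.5+y)
L=lambda f,p:loc(onz(f,[p],.048))[0].round(4)
print("side before",L(b,q(263,494,4,170,100)),L(b,q(446,445,4,170,100)),"after",L(b,q(249,327,6,190,165)),L(b,q(521,255,6,190,165)))
print("scene before",L(a,q(251,373,4,170,100)),L(a,q(406,390,4,170,100)),"after",L(a,q(174,282,7,210,150)),L(a,q(446,320,7,210,150)))
LR=lambda f,p:loc(onz(f,[p],.057))[0].round(4)
print("ridge ends after side",LR(b,q(235,238,6,190,165)),LR(b,q(408,200,6,190,165)),"scene",LR(a,q(258,218,7,210,150)),LR(a,q(434,240,7,210,150)))
E
```

```text
side before [ 0.0623 -0.0168  0.048 ] [-0.057  -0.0168  0.048 ] after [ 0.0633 -0.0365  0.048 ] [-0.0564 -0.0369  0.048 ]
scene before [ 0.0602 -0.016   0.048 ] [-0.0564 -0.0243  0.048 ] after [ 0.0603 -0.0343  0.048 ] [-0.0597 -0.036   0.048 ]
ridge ends after side [ 0.0454 -0.0856  0.057 ] [-0.0303 -0.0823  0.057 ] scene [ 0.038  -0.0822  0.057 ] [-0.0411 -0.0845  0.057 ]
```

The rivets have moved 19–20 mm, so the cover is home. I'll relieve the push, lift straight off and retreat.

```bash
python3 -m crank '[[0,[-0.13,0.25,0.05],[0,0,0]],[0,[-0.06,0.12,0.1],[0,0,0]],[0,[0,0,0.5],[0,0,0]],[0,[0,0,1],[0,0,0]],[0,[0,0,2],[0,0,0]]]'; python3 -m crank '[[0,[0,0,4],[0,0,0]],[0,[0,0,4],[0,0,0]],[0,[0,0,4],[0,0,0]],[0,[0,0,3],[0,0,0]],[0,[0,0,0],[0,0,0]]]'
python3 - <<'E'
from h import *
s=observe();f=cams.grab_frame("wrist");cv2.imwrite("pics/wA.png",f["color"][:,:,::-1])
print(loc(s["tool_pos"]),s["wrist_force"])
crop(cams.grab_frame("side"),170,145,180,140,4,"pics/dA.png")
crop(cams.grab_frame("scene"),140,140,180,130,4,"pics/sA.png")
E
```

```text
time_s: 10.45
tool_pos: [0.4637, 0.0788, 0.0833]
ee_rot: [-1.572, -0.002, -1.098]
wrist_force: [0.7, 0.2, 0.0]
opening: 0.0002
time_s: 11.08
tool_pos: [0.4659, 0.0793, 0.2362]
ee_rot: [-1.564, -0.002, -1.099]
wrist_force: [0.7, -0.5, -0.8]
opening: -0.0001
[[ 0.00116018 -0.07837463  0.2362154 ]] [ 0.72949645 -0.53735997 -0.78328628]
```

View pics/wA.png

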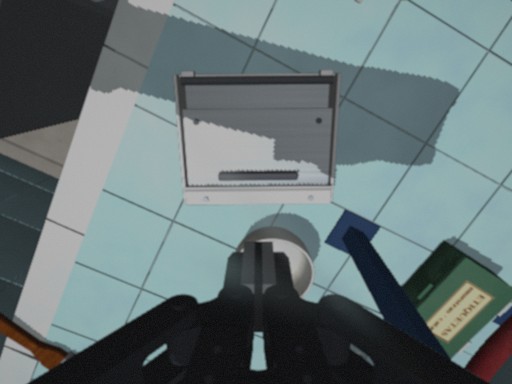

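View pics/dA.png

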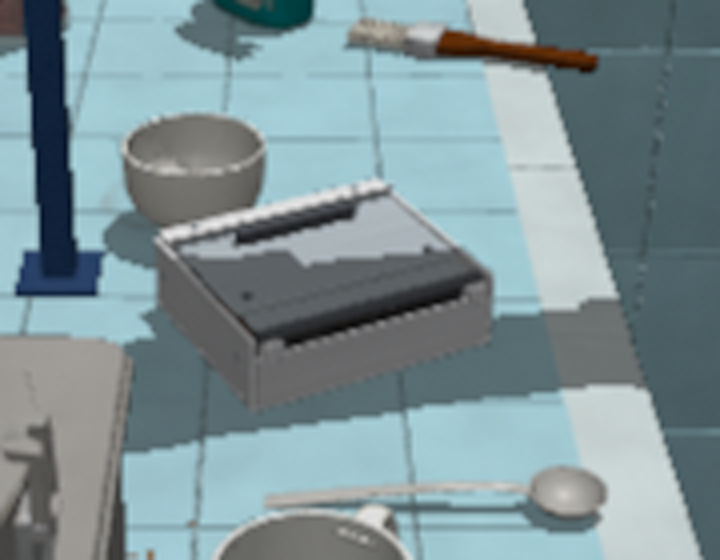

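View pics/sA.png

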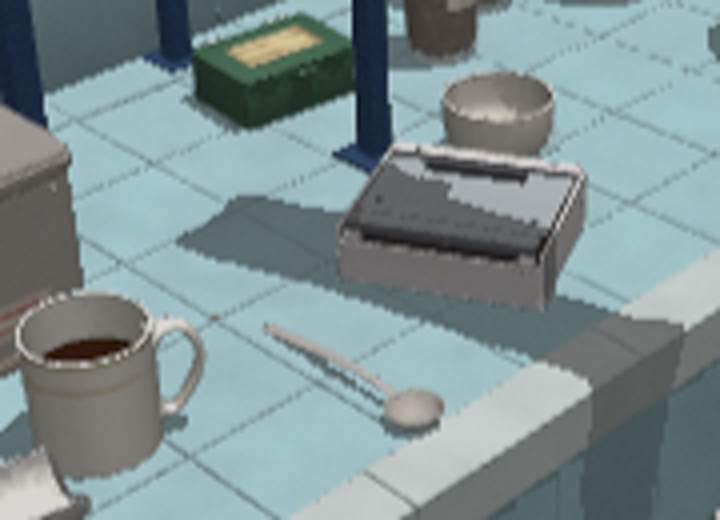

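The cover stays shut after release. In the wrist view it sits flat with the ridge at row 175, tight against the lip at row 187, and the free edge is hidden. The rivet (about 231,219) has not moved, and the bowl, spoon and mug are in place.

```bash
python3 -m crank '[[0,[0,0,0],[0,0,0]],[0,[0,0,0],[0,0,0]]]'; python3 -c "
from bench import order; print(order.close_job())"
```

```text
time_s: 11.48
tool_pos: [0.4633, 0.0802, 0.2321]
ee_rot: [-1.572, -0.0, -1.097]
wrist_force: [0.6, 0.2, 0.3]
opening: 0.0001
the job is handed in; nothing more can be done
None
```

The carrier is shut: with closed fingertips I pushed the cover over from its outer side and pressed it flat. I then slid it forward and pushed on the ridge until it stopped, lifted off, and handed the job in at about 11.5 s.

- **Forces:** holding it down took about 4 N (5.5 N at most), and the final push on the ridge reached about 11 N at the stop, going by the wrist force.
- **Slide:** the side-camera rivets had moved about 20 mm. The scene camera gave 18 and 12 mm, the 12 mm from a poorly resolved rivet. The stop position and the view of the edge fit a fully home cover.
- **After release:** for the half second or so that I watched, the cover stayed flat with its free edge out of sight under the lip, and the arm touched nothing.
- **Surroundings:** bowl, spoon and mug looked unmoved in the pictures. I couldn't check the tray, which is hidden under the cover, but the fingers never went below the cover's outer face.
- **Extra note:** most of the slide happened by friction under the pressing fingertips, before they reached the ridge; the ridge push then confirmed the stop.

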